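# Fit a retaining ring with ring pliers

### The job

The steel retaining ring is lying loose on the end of the spindle shaft and has to go into the groove just below. Take the ring pliers from their stand, put the tips down between the ring's two open eyes and squeeze to spread the ring, carry it down over the thicker shaft end until it lies on the collar, and let it close into the groove. Then stand the pliers back in their stand, tips down, and leave the parts lying around where they are.

Things in the scene. Friction and masses are not known exactly. Their poses are not given: they have to be found in the camera images.
- spindle: Fixed upright spindle on the desk; origin under its centre, z up. Round aluminium flange 90 mm diameter, 10 mm high; grey bearing housing 68 mm diameter up to z = 30 mm; steel collar 57 mm diameter from z = 30 to 50 mm.
- seat (a point): Centre of the collar's top face, 50 mm above the spindle's underside. The fitted ring lies on this face in the groove, which is 39 mm diameter and 7 mm high. Tips pushed on down once the ring lies here drag its eyes below level and tilt it.
- shaft_end (a point): Centre of the flat top of the thicker shaft end, 13 mm above the seat: 45 mm diameter, 6 mm high, upper edge chamfered 1 mm. Above it a pilot nose, 35 mm diameter, 8 mm high. The ring lies here at the start, round the nose.
- ring: Loose dark steel retaining ring, 4 mm thick, 43 g, lying flat, about 62 mm across. Origin: centre of the bore, on the underside; x points to the gap between the eyes. Two arms, sprung shut, swing about a pin 32 mm behind the origin. Inside each arm a prong: 40 mm between the prongs when shut, so they overlap the 45 mm shaft end. Spread, it clings to the tips and moves with them.
- eyes (a point): Midway between the ring's eyes, on its underside, 33 mm ahead (+x) of its origin: the closed tips go in here (errors along x and y together under 3 mm). Each eye is a 90 degree V notch open to the gap; mouths 12.5 mm, apexes 21 mm apart; a tip seats in its V at 7 mm from the ring's x axis.
- ring_left (a joint): Swing of the ring's +y arm, rad: 0 shut, grows as it opens, stop 0.4. Spring: 1.4 N at the eye when shut, 2.8 N at 0.15. Each arm must open about 0.1 to pass the shaft end; the pliers' full squeeze gives about 0.15.
- ring_right (a joint): The same for the ring's -y arm.
- pliers: Loose parallel-action ring pliers, 140 g, 118 mm long, tips down, handles up; origin midway between the two tip ends (lowest point), y the line in which handles and tips move. Squeezing the handles spreads the tips: each tip moves out as far as its handle moves in. Tips: round pins 5 mm diameter, 14 mm long to a shoulder; 12 mm over both when closed. Same after half a turn about z.
- grip (a point): Point midway between the handles, 95 mm above the pliers' origin. Handles: upright black rubber pads, 20 mm wide (x), 8 mm thick, from 56 to 118 mm above the origin; 68 mm over their outer faces when free, 41 mm fully squeezed (stop). Spring 8 N at rest to 13 N squeezed, plus 3 N from the ring. Squeezed 2 to 3 mm in all, they can be carried with the tips near closed.
- stand: Fixed pliers stand, 96 x 66 mm; origin under its centre. Two wooden cheeks, x = 14 to 38 mm either side, tops at z = 57 mm with lips to 62 mm, slot along y between. The pliers have ears out to x = +-32 mm (36 mm wide, undersides 45 mm above the tip ends) resting inside the lips with 3 mm play; their origin is then 12 mm above the stand's, yaws alike or half a turn apart.
- tape_measure: Bystander: yellow tape measure lying on its side, 70 x 83 x 35 mm; origin under its centre. Not to be disturbed.
- spray_can: Bystander: small upright spray can, 49 mm diameter, 146 mm high; origin under its centre. Not to be disturbed.
- bolt_a: Bystander: hex bolt lying on its side, 19 x 49 x 17 mm; origin under its centre. Not to be disturbed.
Not all that is in view belongs to the job. What is shaped like the stand but red or yellow is not meant.

How it is judged:
On the way, in this order (a step that is already met when the one before it is completed fails the run):
1. the pliers are lifted clear of their stand (z of pliers in the frame of stand above 0.04 m), for 0.1 s.
2. the plier tips spread both arms of the ring (over 0.08 rad each) (value of joint each of ring_left, ring_right above 0.08 rad and contact force between pliers and ring above 0.5 N), for 0.2 s.
3. the ring has closed into the groove, on or just above the collar (value of joint each of ring_left, ring_right below 0.05 rad and z of ring in the frame of seat between -0.002 and 0.0045 m and horizontal distance between ring and seat below 0.006 m and angle between ring's own z axis and vertical below 0.16 rad), for 0.2 s.
At the end, for the whole second after the job is handed in: Ring in the groove: both arms under 0.05 rad, underside at most 4.5 mm above the collar face, within 6 mm of the shaft axis, tilted under 0.16 rad. Pliers released, upright and at rest with their ears on the stand's cheeks, within 7 mm of its middle, height within 3 mm (all of step 3 and horizontal distance between pliers and stand below 0.007 m and z of pliers in the frame of stand between 0.009 and 0.0155 m and angle between pliers's own z axis and vertical below 0.1 rad and linear speed of each of pliers, ring below 0.02 m/s and contact force between pliers and stand above 0.3 N); the robot touches nothing.
It fails at once if a bystander part is moved by more than 3 cm (distance of any of tape_measure, spray_can, bolt_a from where it was at the start of the episode above 0.03 m).
It fails at once if the ring is handled with the fingers instead of the plier tips (contact force between the fingers and ring above 1 N).
It also fails if it takes over 45 s, if anything falls off the work surface, if the arm or the gripper's body presses on something with over 40 N, if the wrist force passes 120 N, or if a joint passes its speed limit or range.

### The arm

A 7-joint arm with a two-finger parallel gripper is mounted at the origin on a cart in front of the work surface, level with it; the furniture and walls round the work are solid. World frame = base frame: x ahead of the robot, y to its left, z up, the work surface at z = 0. Lengths are in m, angles in rad, forces in N, time in s.
With the tool pointing down it reaches from about 0.4 to 0.85 m from the base axis. Payload 10.4 kg.
Tool frame: the origin (TCP) lies midway between the tips of the shut fingers; the grasp point (between the pads) lies 19 mm behind it; z points along the fingers, y is the line along which they close (so a half turn about z gives the same grasp; the last joint's range is limited). The gripper opens to 85 mm and grips with 20 to 120 N. Pads are 22 mm wide; open, the fingers measure 114 mm over their backs; the gripper's body (76 mm by 85 mm) begins 54 mm behind the grasp point. The pads swing forward as they close: fully open they stand 13 mm farther back than shut.
Start: joints at [1.162, 0.332, -0.065, 1.46, 0.022, 1.35, -0.088], TCP at [0.235, -0.579, 0.231] pointing down, gripper open.
Joint ranges: [-2.6, 2.6], [-0.5, 2.12], [-1.47, 1.34], [0.16, 2.42], [-1.27, 4.41], [0.06, 2.06], [-2.6, 2.6]. Speed limits (rad/s): [2.22, 2.22, 2.79, 2.79, 3.14, 3.14, 3.14].

### API

Orientations are given as a unit quaternion [x, y, z, w].
In Python, from workcell import get_obs, camera, camera_params, hand_in gives the robot as it stands.
- The arm moves only by the tool carry_out, never from a script. Its argument "commands" is a list that holds one entry, the list of rows, each a list of 6 numbers: the shift along the tool's x, y, z in units of 40 mm (1.0 is 40 mm), then the turn, a rotation vector about the tool's x, y, z in units of 6 degrees (1.0 is 6 degrees). In form: [[[x, y, z, ax, ay, az], ...]]. A call has 1 to 20 rows; each row shifts and turns the commanded pose from where the row before left it, along the tool's axes as they then stand; what a row does not reach is not made up. A row lasts 1/12 s, in which the tool goes at most 41.7 mm and 7.16 degrees, less where a joint would pass 70% of its speed; a pose out of reach is approached as far as the arm can. A call is refused whole if a number of a shift passes 1 or a number of a turn 1, either way. A call with a gripper value outside its range is refused whole. "hand" is the closure, from -1 (fully open) to 1 (shut), set as the call begins (left out, the last holds). The fingers move at their own pace and stop on an object; "force" is the grip in N (left out, the last holds). Time passes only in rows, so rows that do not move let the fingers close. It gives the time, the measured TCP pose, the force, the opening and the grip force at its end, in the units of the state.
- get_obs(): the state, without advancing time (a new reading comes with each control period).
- camera(name): name is "side" or "top" or "wrist"; returns the picture (384x512x3 uint8, red, green, blue); there is no depth.
- camera_params(name): a dict with "mtx" (3x3 intrinsics, pixels), "R" (3x3) and "t" (3): a world point X has camera coordinates R X + t. Camera axes: x right, y down, z forward; pixel columns grow to the right and rows downward; lengths in m; the calibration is good to about 2 mm. A picture is of the moment at which its call begins: read the wrist's pose just before it. camera_params takes no time and is no camera call; for the wrist camera it gives the pose at the moment of the call.
- hand_in(): hands the job in; it is judged then, once.
The state is a dict: "clock": time; "joint_pos": joint angles; "joint_velocities": joint speeds; "tau": joint torques, N m; "position": TCP position; "ee_rot": TCP orientation; "ft_force": force on the tool from outside, world axes, zero at the start; "torque": the same for the moment, N m; "grip_width": opening from 0.0 (shut) to 1.0 (fully open); "grasp_force": force on a finger pad.
Only numpy, scipy, OpenCV 4.12 (cv2) and the standard library are available. Lean on these libraries where they do the work, as an engineer would, in place of code of your own. Each camera call takes 0.05 s, during which the arm holds its last target. There are 200 camera calls.

## Working session

There is one attempt and no reset: what is moved stays moved. The work goes in short steps, Python scripts to look and compute and a tool call to move; the robot and the scene stay as the last step left them, time stands still between calls to the robot, and variables do not carry over. Pictures are saved under pics/ and viewed, at most 10 in all, crops included, and the job is handed in when it is done.

Besides the shell and the picture viewer there is one more tool, called after "Request:" as name(argument=value, ...), one argument or row to a line, values as JSON. carry_out: Moves the arm, as the interface text tells. Its arguments: {"type":"object","properties":{"commands":{"type":"array"},"hand":{"type":"number"},"force":{"type":"number"}},"required":["commands"]}

```bash
mkdir -p pics; ls; python3 - <<'E'
from workcell import *
import cv2,numpy as np,json
o=get_obs();print({k:np.round(v,3).tolist() for k,v in o.items()})
for n in("top","side"):
    p=camera_params(n);print(n,{k:np.round(v,4).tolist() for k,v in p.items()})
    cv2.imwrite(f"pics/{n}0.png",cv2.resize(camera(n)[:,:,::-1],(800,600),interpolation=cv2.INTER_CUBIC))
E
```

```text
pics
{'clock': 0.0, 'joint_pos': [1.162, 0.333, -0.065, 1.461, 0.022, 1.35, -0.088], 'joint_velocities': [0.001, -0.001, -0.001, -0.002, -0.001, 0.001, -0.001], 'tau': [0.0, -62.545, 0.049, -39.161, 0.016, 0.01, -0.0], 'position': [0.235, -0.579, 0.231], 'ee_rot': [0.981, 0.192, -0.0, -0.001], 'ft_force': [0.154, 0.122, -0.696], 'torque': [0.016, -0.017, -0.013], 'grasp_force': 0.0, 'grip_width': 0.999}
top {'mtx': [[414.9491, 0.0, 249.3322], [0.0, 414.9491, 190.3652], [0.0, 0.0, 1.0]], 'R': [[0.0031, -1.0, 0.0004], [-0.9807, -0.0031, -0.1957], [0.1957, 0.0002, -0.9807]], 't': [0.1058, 0.5791, 1.1567]}
side {'mtx': [[399.8815, 0.0, 257.7275], [0.0, 399.8815, 184.6717], [0.0, 0.0, 1.0]], 'R': [[0.976, -0.2167, -0.0213], [-0.1242, -0.4741, -0.8717], [0.1788, 0.8534, -0.4896]], 't': [-0.5143, 0.2063, 0.8324]}
```

View pics/top0.png

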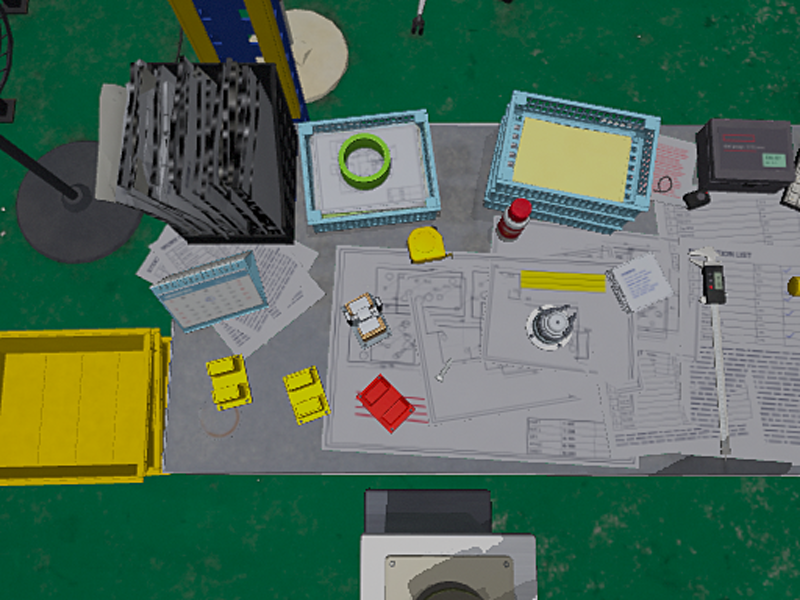

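View pics/side0.png

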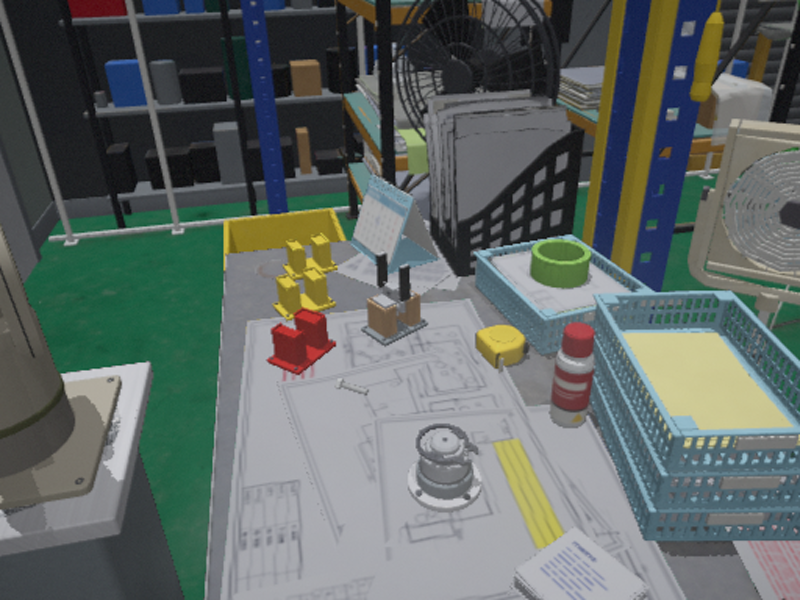

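Top view: the stand with the pliers is at about (365,318), the spindle at (551,325) and the ring eyes towards (572,312). The can is at (513,220), the tape at (425,245) and the bolt at (442,372). Next I enlarge the stand and spindle.

```bash
cat > h.py <<'E'
import numpy as np,cv2
from workcell import *
def ray(n,uv,z,p=None):
    p=p or camera_params(n);M=np.array(p["mtx"]);R=np.array(p["R"]);t=np.array(p["t"])
    d=R.T@np.linalg.inv(M)@np.array([*uv,1.]);c=-R.T@t
    return c+d*(z-c[2])/d[2]
def proj(n,X,p=None):
    p=p or camera_params(n);M=np.array(p["mtx"]);R=np.array(p["R"]);t=np.array(p["t"])
    q=M@(R@np.array(X)+t);return q[:2]/q[2]
E
python3 - <<'E'
from h import *
T=cv2.imread("pics/top0.png");S=cv2.imread("pics/side0.png")
def c(I,x,y,w=100,h=75): return cv2.resize(I[y:y+h,x:x+w],(400,300),interpolation=cv2.INTER_CUBIC)
# each crop 4x of 800 scale
cv2.imwrite("pics/crops.png",np.vstack([np.hstack([c(T,315,280),c(T,505,290)]),np.hstack([c(S,345,248,133,100),c(S,395,415)])]))
for n,uv,z in(("top",(365,318),.06),("top",(551,325),.07),("side",(444,440),.07),("side",(395,325),.0)):
    print(n,ray(n,np.array(uv)*.64,z))
E
```

```text
top [0.53913402 0.15310819 0.06      ]
top [ 0.52551077 -0.18903057  0.07      ]
side [ 0.53253229 -0.20176515  0.07      ]
side [0.54900905 0.16003247 0.        ]
```

View pics/crops.png

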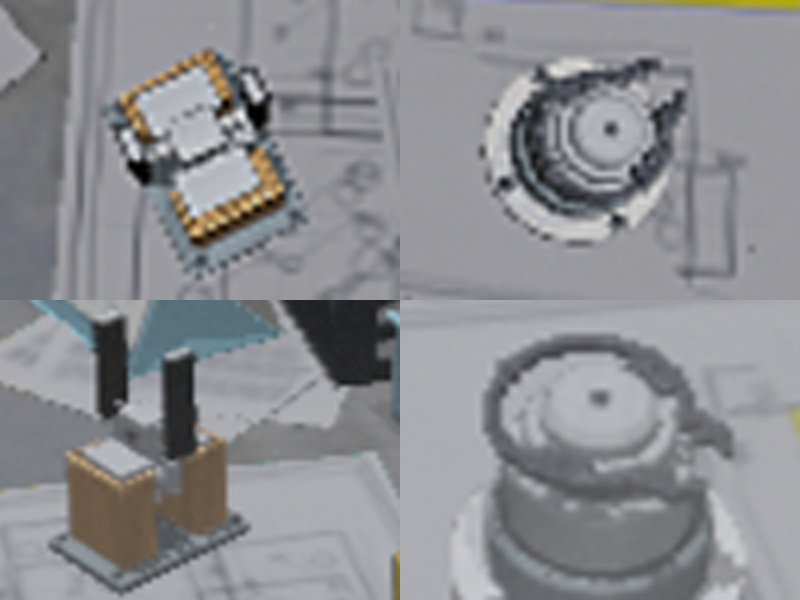

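Top crop: the handle pads are at crop (135,155) and (258,98) and the stand's long axis runs at about +26° yaw. The ring's eye tips are at about (650,65) and (682,100) with the nose at (610,128), so the ring's x is at about -50°. I'll refine this with the wrist camera.

```bash
python3 - <<'E'
from h import *
from scipy.spatial.transform import Rotation as Ro
o=get_obs();A=Ro.from_quat(o["ee_rot"]).as_matrix();p=camera_params("wrist")
R=np.array(p["R"]);c=-R.T@np.array(p["t"])
print(np.round(A,3),"cam in tool",A.T@(c-o["position"]),np.round(A.T@R.T,3),np.array(p["mtx"]))
k=lambda x,y:(np.array([x,y])*.64/4)
def T(x,y):return np.array([(505+(x-400)/4)*.64,(290+y/4)*.64])
n=ray("top",T(610,128),.071);a=ray("top",T(650,65),.067);b=ray("top",T(682,100),.067);f=ray("top",T(578,152),.0)
def T2(x,y):return np.array([(315+x/4)*.64,(280+y/4)*.64])
h1=ray("top",T2(135,130),.13);h2=ray("top",T2(255,80),.13)
print(n,a,b,f);e=(a+b)/2-n;print("ring yaw",np.degrees(np.arctan2(e[1],e[0])),np.linalg.norm(e))
print(h1,h2,(h1+h2)/2)
for P in(n,[.54,.15,.23]):print("delta tool",A.T@(np.array([P[0],P[1],.231])-o["position"])/.04)
E
```

```text
[[ 0.926  0.376 -0.001]
 [ 0.376 -0.926  0.001]
 [-0.    -0.001 -1.   ]] cam in tool [ 0.06489163 -0.00083039 -0.14387459] [[-0.    -0.966 -0.26 ]
 [ 1.     0.    -0.001]
 [ 0.001 -0.26   0.966]] [[307.08826905   0.         252.75943445]
 [  0.         307.08826905 191.09500938]
 [  0.           0.           1.        ]]
[ 0.53096428 -0.20097354  0.071     ] [ 0.56119235 -0.22194834  0.067     ] [ 0.5448006  -0.23589388  0.067     ] [ 0.53055821 -0.20345986  0.        ]
ring yaw -51.749856270595835 0.03581179063567637
[0.53712995 0.17894068 0.13      ] [0.55957791 0.1265953  0.13      ] [0.54835393 0.15276799 0.13      ]
delta tool [ 1.04079253e+01 -5.96658895e+00 -2.79062212e-03]
delta tool [ 1.39190035e+01 -1.40109826e+01  7.36765822e-03]
```

Request:
carry_out(
  commands=[
    [[0.67,-0.425,0,0,0,0],[0.67,-0.425,0,0,0,0],[0.67,-0.425,0,0,0,0],[0.67,-0.425,0,0,0,0],[0.67,-0.425,0,0,0,0],[0.67,-0.425,0,0,0,0],[0.67,-0.425,0,0,0,0],[0.67,-0.425,0,0,0,0],[0.67,-0.425,0,0,0,0],[0.67,-0.425,0,0,0,0],[0.67,-0.425,0,0,0,0],[0.67,-0.425,0,0,0,0],[0.67,-0.425,0.5,0,0,0],[0.67,-0.425,0.5,0,0,0],[0,0,0,0,0,0],[0,0,0,0,0,0],[0,0,0,0,0,0]],
  ],
  hand=-1,
)

```text
clock: 1.52
position: [0.4929, -0.218, 0.1912]
ee_rot: [0.981, 0.192, -0.0, 0.0]
ft_force: [0.3, -0.4, -0.1]
grip_width: 1.003
grasp_force: 0.0
```

```bash
cat >> h.py <<'E'
import pickle
def shot(tag,x0,y0,w,h):
    p=camera_params("wrist");I=camera("wrist")[:,:,::-1].copy()
    pickle.dump((p,I,get_obs()),open(f"{tag}.pkl","wb"))
    s=min(800/w,600/h);cv2.imwrite(f"pics/{tag}.png",cv2.resize(I[y0:y0+h,x0:x0+w],None,fx=s,fy=s,interpolation=cv2.INTER_CUBIC));print("scale",s)
    return p,I
E
python3 - <<'E'
from h import *
p=camera_params("wrist");u=proj("wrist",[.531,-.202,.071]);print(u,get_obs()["position"],get_obs()["clock"])
x0=int(np.clip(u[0]-80,0,352));y0=int(np.clip(u[1]-60,0,264));print(x0,y0)
shot("w1",x0,y0,160,120)
E
```

```text
[253.46074147 136.98392223] [ 0.49287681 -0.21799142  0.19124398] 1.5167
173 76
scale 5.0
```

View pics/w1.png

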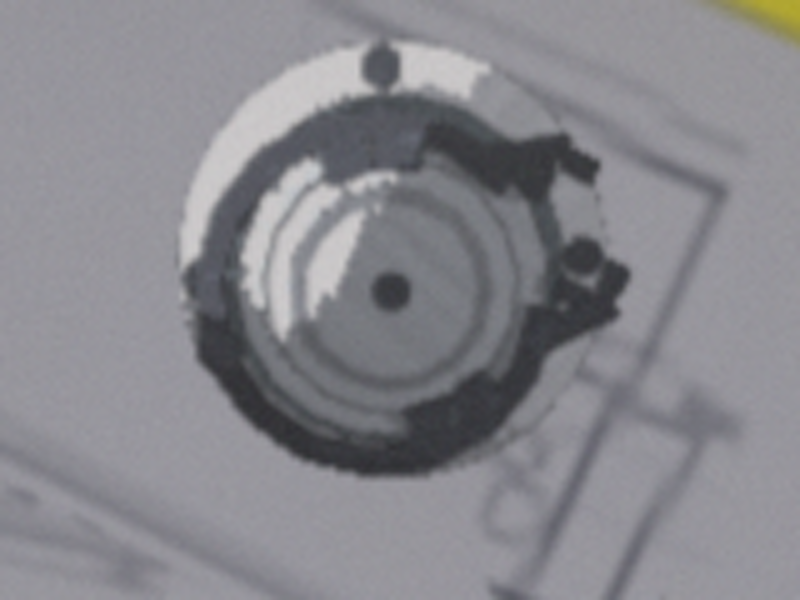

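Wrist view 1: nose hole at crop (392,292), upper eye's V apex near (558,165), lower eye's V apex near (583,300), ring's left edge at (190,300) and bottom at (390,475).

```bash
python3 - <<'E'
from h import *
p,I,o=pickle.load(open("w1.pkl","rb"))
W=lambda x,y,z:ray("w",(173+x/5-.4,76+y/5-.4),z,p)
n=W(392,292,.071);a=W(558,165,.067);b=W(583,300,.067);e=(a+b)/2
print(n,a,b,e,np.linalg.norm(a-b)); d=e-n;print(np.degrees(np.arctan2(d[1],d[0])),np.linalg.norm(d[:2]), 'gap normal yaw',np.degrees(np.arctan2(*(a-b)[[1,0]]))-90)
# overlay
V=cv2.resize(I[76:196,173:333],None,fx=5,fy=5,interpolation=cv2.INTER_CUBIC)
def pl(P,col):
    q=np.array([(proj("w",X,p)-[173,76]+.4)*5 for X in P]);cv2.polylines(V,[q.astype(int)],False,col,1)
t=np.linspace(0,6.3,90);ci=lambda c,r,z:[[c[0]+r*np.cos(s),c[1]+r*np.sin(s),z] for s in t]
pl(ci(n,.0175,.071),(0,255,0));pl(ci(n,.0225,.063),(255,255,0));pl(ci(n,.045,.010),(255,0,0));pl(ci(n,.031,.067),(0,0,255))
for yaw in(-50,-54):
    y=np.radians(yaw);u=np.array([np.cos(y),np.sin(y)]);v=np.array([-u[1],u[0]])
    for c,s in((n[:2],0),):
        for sg in(1,-1):
            P=[c+u*(.033+.00425)+v*sg*.00625,c+u*.033+v*sg*.0105,c+u*(.033-.00425)+v*sg*.00625]
            pl([[*q,.067] for q in P],(0,255,255) if yaw==-50 else (255,0,255))
cv2.imwrite("pics/ov.png",V)
E
```

```text
[ 0.53253397 -0.19912406  0.071     ] [ 0.56233041 -0.21724825  0.067     ] [ 0.54334401 -0.23024603  0.067     ] [ 0.55283721 -0.22374714  0.067     ] 0.023009250364686838
-50.49232755738345 0.031914220712433924 gap normal yaw -55.60509998742784
```

View pics/ov.png

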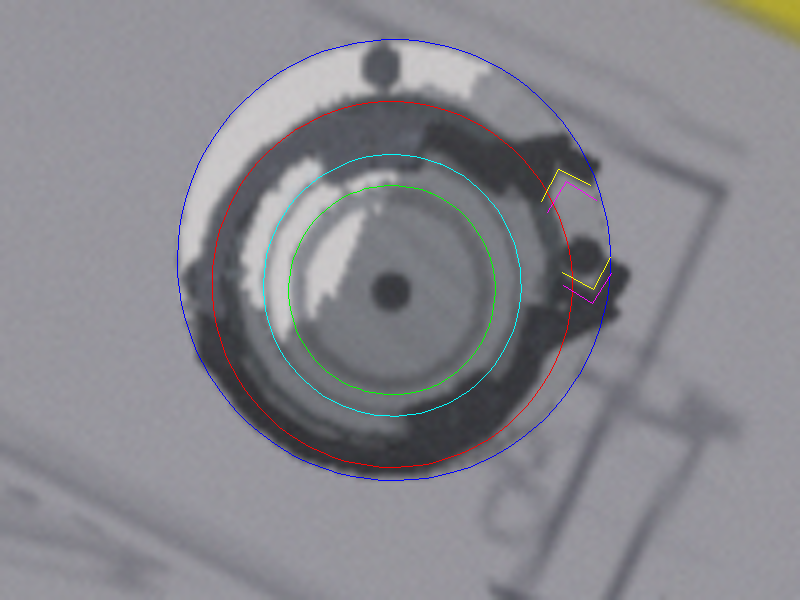

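Ring: the spindle axis is at (0.5325,-0.1991), where the flange circle fits exactly. The eyes' midpoint is about (0.5528,-0.2245) and the yaw about -52°. Next, the stand.

Request:
carry_out(
  commands=[
    [[0.37,-0.81,0,0,0,0],[0.37,-0.81,0,0,0,0],[0.37,-0.81,0,0,0,0],[0.37,-0.81,0,0,0,0],[0.37,-0.81,0,0,0,0],[0.37,-0.81,0,0,0,0],[0.37,-0.81,0,0,0,0],[0.37,-0.81,0,0,0,0],[0.37,-0.81,0,0,0,0],[0.37,-0.81,0,0,0,0],[0,0,0,0,0,0],[0,0,0,0,0,0],[0,0,0,0,0,0]],
  ],
)

```text
clock: 2.65
position: [0.509, 0.1369, 0.1916]
ee_rot: [0.982, 0.191, 0.0, 0.0]
ft_force: [-0.1, -0.2, -1.2]
grip_width: 1.001
grasp_force: 0.0
```

```bash
python3 - <<'E'
from h import *
p=camera_params("wrist");u=proj("wrist",[.545,.153,.09]);print(u,get_obs()["position"],get_obs()["clock"])
x0=int(np.clip(u[0]-120,0,272));y0=int(np.clip(u[1]-90,0,204));print(x0,y0)
shot("w2",x0,y0,240,180)
E
```

```text
[252.17448685 141.71297645] [0.50901494 0.13693496 0.19162448] 2.65
132 51
scale 3.3333333333333335
```

View pics/w2.png

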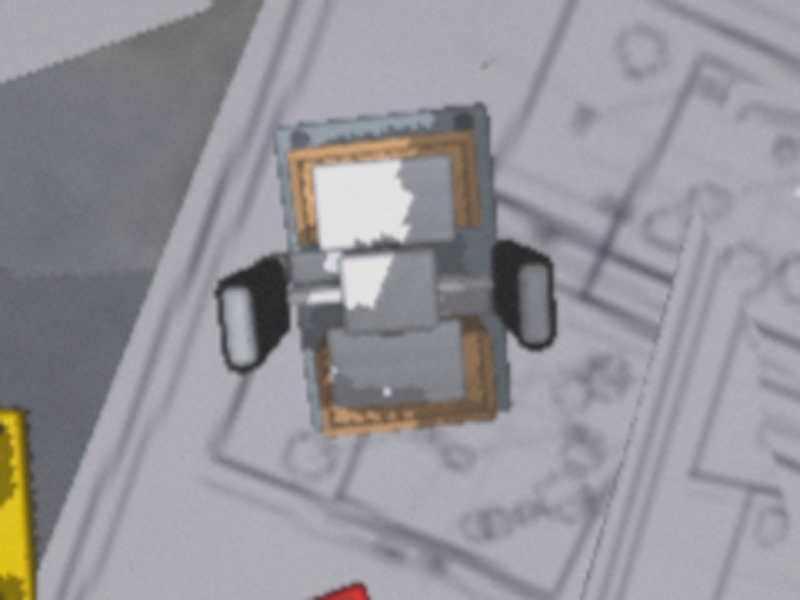

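Wrist view 2: handle tops centred at crop (240,326) and (537,304). The lip outline corners are (288,152), (472,132), (497,418) and (322,436).

```bash
python3 - <<'E'
from h import *
p,I,o=pickle.load(open("w2.pkl","rb"));s=10/3
W=lambda x,y,z:ray("w",(132+x/s-.35,51+y/s-.35),z,p)
a=W(240,326,.130);b=W(537,304,.130);d=b-a;m=(a+b)/2
print("pads",m,np.linalg.norm(d),"yaw",np.degrees(np.arctan2(d[1],d[0])))
c=[W(*q,.062) for q in((288,152),(472,132),(497,418),(322,436))]
print("lip",np.mean(c,0),[np.linalg.norm(c[i]-c[(i+1)%4]).round(4) for i in range(4)])
x=(c[0]+c[1]-c[2]-c[3]);print("x yaw",np.degrees(np.arctan2(x[1],x[0])))
E
```

```text
pads [0.54573853 0.15616179 0.13      ] 0.05953946211362712 yaw -63.80360209003198
lip [0.54501642 0.1549674  0.062     ] [np.float64(0.0472), np.float64(0.0748), np.float64(0.0482), np.float64(0.0748)]
x yaw 27.83367845492907
```

Request:
carry_out(
  commands=[
    [[0.511,-0.046,0,0,0,0],[0.511,-0.046,0,0,0,0],[0,0,0,0,0,-0.4],[0,0,0,0,0,-0.4],[0,0,0,0,0,0],[0,0,0.44,0,0,0],[0,0,0.44,0,0,0],[0,0,0.44,0,0,0],[0,0,0.44,0,0,0],[0,0,0.44,0,0,0],[0,0,0.44,0,0,0],[0,0,0,0,0,0],[0,0,0,0,0,0],[0,0,0,0,0,0]],
  ],
)

```text
clock: 3.87
position: [0.5457, 0.1567, 0.0869]
ee_rot: [0.973, 0.232, 0.001, 0.0]
ft_force: [1.2, -0.3, 0.2]
grip_width: 0.999
grasp_force: 0.0
```

Request:
carry_out(
  commands=[
    [[0,0,0,0,0,0],[0,0,0,0,0,0],[0,0,0,0,0,0],[0,0,0,0,0,0],[0,0,0,0,0,0],[0,0,0,0,0,0]],
  ],
  hand=-0.54,
  force=40,
)

```text
clock: 4.37
position: [0.5459, 0.1574, 0.0874]
ee_rot: [0.973, 0.233, 0.001, 0.0]
ft_force: [-1.5, -1.1, 6.7]
grip_width: 0.769
grasp_force: 8.3
```

Request:
carry_out(
  commands=[
    [[0,0,-0.3,0,0,0],[0,0,-0.6,0,0,0],[0,0,-0.8,0,0,0],[0,0,-0.8,0,0,0],[-0.208,0.43,0,0,0,0],[-0.416,0.86,0,0,0,0],[-0.416,0.86,0,0,0,0],[-0.416,0.86,0,0,0,0],[-0.416,0.86,0,0,0,0],[-0.416,0.86,0,0,0,0],[-0.416,0.86,0,0,0,0],[-0.416,0.86,0,0,0,0],[-0.416,0.86,0,0,0,0],[-0.416,0.86,0,0,0,0],[-0.208,0.43,0,0,0,0],[0,0,0,0,0,0]],
  ],
)

```text
clock: 5.7
position: [0.551, -0.2311, 0.1863]
ee_rot: [0.973, 0.229, -0.0, 0.001]
ft_force: [0.1, 0.1, -1.2]
grip_width: 0.766
grasp_force: 8.3
```

Request:
carry_out(
  commands=[
    [[0,0,0,0,0,0.94],[0,0,0,0,0,0.94],[0,0,0,0,0,0.94],[0,0,0,0,0,0.94],[0,0,0,0,0,0.94],[0,0,0,0,0,0.94],[0,0,0,0,0,0.94],[0,0,0,0,0,0.94],[0,0,0,0,0,0.94],[0,0,0,0,0,0.94],[0,0,0,0,0,0.94],[0,0,0,0,0,0.94],[0,0,0,0,0,0.94],[0,0,0,0,0,0.94],[0,0,0,0,0,0],[0,0,0,0,0,0],[0,0,0,0,0,0]],
  ],
)

```text
clock: 7.12
position: [0.5524, -0.2244, 0.1862]
ee_rot: [0.899, -0.437, 0.0, -0.0]
ft_force: [0.2, -0.6, -1.9]
grip_width: 0.768
grasp_force: 8.3
```

```bash
python3 - <<'E'
from h import *
from scipy.spatial.transform import Rotation as Ro
o=get_obs();A=Ro.from_quat(o["ee_rot"]).as_matrix();print(o["position"],np.round(A,4),o["grip_width"],o["joint_pos"])
V=[]
I=camera("wrist")[:,:,::-1].copy();p=camera_params("wrist")
pickle.dump((p,I,o),open("w3.pkl","wb"))
u=proj("w",[.5528,-.2245,.1],p);print("wrist",u)
S=camera("side")[:,:,::-1].copy();T=camera("top")[:,:,::-1].copy();pickle.dump((S,T),open("st3.pkl","wb"))
us=proj("side",[.5528,-.2245,.09]);print("side",us)
x,y=int(np.clip(u[0]-66,0,380)),int(np.clip(u[1]-100,0,184));x2,y2=int(us[0]-33),int(us[1]-50)
print(x,y,x2,y2)
cv2.imwrite("pics/c3.png",np.hstack([cv2.resize(I[y:y+200,x:x+133],(400,600),interpolation=2),cv2.resize(S[y2:y2+100,x2:x2+67],(400,600),interpolation=2)]))
E
```

```text
[ 0.5523531  -0.22436071  0.18619592] [[ 6.178e-01 -7.863e-01  5.000e-04]
 [-7.863e-01 -6.178e-01  1.000e-04]
 [ 2.000e-04 -4.000e-04 -1.000e+00]] 0.7684266545870717 [ 0.52247756  0.31018261 -0.26003706  1.59163677  0.08260108  1.2501743
 -2.2273275 ]
wrist [251.72791126 193.84729936]
side [299.09141622 279.8892009 ]
185 93 266 229
```

View pics/c3.png

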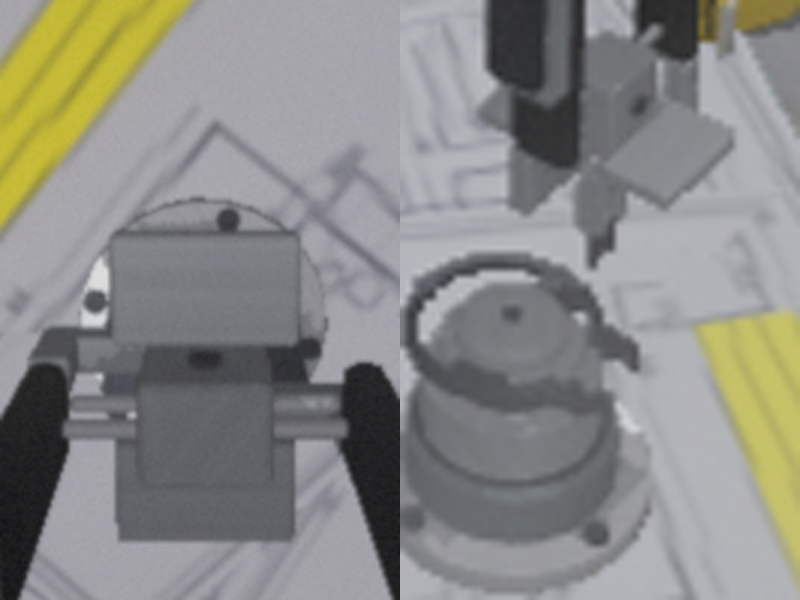

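Left (wrist): the plier body is upright between the fingers, with its far ear edge at crop (110–300, 232) and its near edge at about (118–295, 540). Right (side): tip end at crop (597,265), far eye near (575,290), near eye near (625,355).

```bash
python3 - <<'E'
from h import *
p,I,o=pickle.load(open("w3.pkl","rb"))
from scipy.spatial.transform import Rotation as Ro
A=Ro.from_quat(o["ee_rot"]).as_matrix();P=o["position"]
C=lambda X:((proj("side",X)-[266,229]+.5)*[5.97,6]).round(0)
tip=P+A@[0,0,.075]
print("tips pred",tip,C(tip),[C(tip+A@[0,s*.0045,0]) for s in(1,-1)])
y=np.radians(-52);u=np.array([np.cos(y),np.sin(y),0]);v=np.array([-u[1],u[0],0]);n=np.array([.5325,-.1991,.067])
print("eyes pred",[C(n+u*.033+v*s*.0105) for s in(1,-1)],"outer ends",[C(n+u*.0373+v*s*.00625) for s in(1,-1)],"nose",C(n+[0,0,.004]))
s=400/133
W=lambda x,y,z:A.T@(ray("w",(185+x/s-.35,93+y/3-.35),z,p)-P)
z=tip[2]+.045+.003
for q in((110,232),(300,232),(118,540),(295,540)):print(W(*q,z).round(4))
E
```

```text
tips pred [ 0.55238726 -0.22435643  0.11119593] [201. 252.] [array([192., 261.]), array([210., 244.])]
eyes pred [array([219., 349.]), array([179., 389.])] outer ends [array([223., 363.]), array([199., 387.])] nose [109. 310.]
[ 0.031  -0.0172  0.027 ]
[0.031  0.0185 0.027 ]
[-0.0338 -0.0174  0.027 ]
[-0.0338  0.0192  0.027 ]
```

Request:
carry_out(
  commands=[
    [[0.03,-0.01,0,0,0,0],[0,0,0.18,0,0,0],[0,0,0.18,0,0,0],[0,0,0.18,0,0,0],[0,0,0.16,0,0,0],[0,0,0.14,0,0,0],[0,0,0.12,0,0,0],[0,0,0.12,0,0,0],[0,0,0.1,0,0,0],[0,0,0.1,0,0,0],[0,0,0,0,0,0],[0,0,0,0,0,0],[0,0,0,0,0,0]],
  ],
)

```text
clock: 8.35
position: [0.5535, -0.2255, 0.1348]
ee_rot: [0.899, -0.439, 0.0, -0.0]
ft_force: [-0.9, -0.2, -1.0]
grip_width: 0.773
grasp_force: 8.3
```

Request:
carry_out(
  commands=[
    [[0,0,0,0,0,0],[0,0,-0.01,0,0,0],[0,0,-0.01,0,0,0],[0,0,-0.01,0,0,0],[0,0,0,0,0,0],[0,0,0,0,0,0]],
  ],
  hand=-0.25,
)

```text
clock: 8.85
position: [0.5533, -0.2255, 0.1358]
ee_rot: [0.899, -0.439, 0.0, 0.0]
ft_force: [0.3, -0.5, -1.6]
grip_width: 0.626
grasp_force: 12.5
```

Request:
carry_out(
  commands=[
    [[0,0,-0.01,0,0,0],[0,0,-0.01,0,0,0],[0,0,-0.01,0,0,0],[0,0,0,0,0,0],[0,0,0,0,0,0],[0,0,0,0,0,0],[0,0,0,0,0,0]],
  ],
  hand=0.06,
)

```text
clock: 9.43
position: [0.5533, -0.2255, 0.1369]
ee_rot: [0.899, -0.439, 0.0, 0.0]
ft_force: [0.3, 0.7, -2.4]
grip_width: 0.476
grasp_force: 15.8
```

```bash
python3 - <<'E'
from h import *
o=get_obs();I=camera("wrist")[:,:,::-1].copy();p=camera_params("wrist")
pickle.dump((p,I,o),open("w4.pkl","wb"))
S=camera("side")[:,:,::-1].copy()
us=proj("side",[.5428,-.2145,.075]);x2,y2=int(us[0]-33),int(us[1]-50);print(x2,y2)
x,y=185,60
cv2.imwrite("pics/c4.png",np.hstack([cv2.resize(I[y:y+200,x:x+133],(400,600),interpolation=2),cv2.resize(S[y2:y2+100,x2:x2+67],(400,600),interpolation=2)]))
E
```

```text
258 233
```

View pics/c4.png

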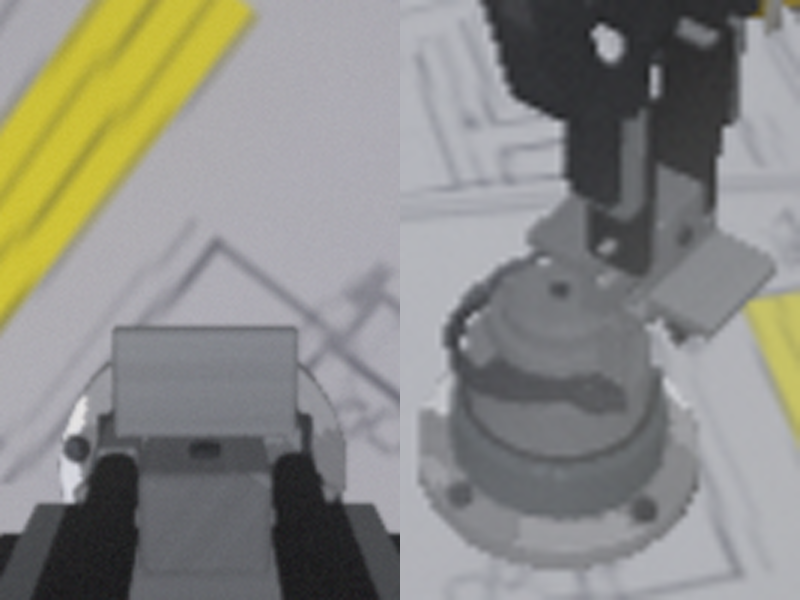

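Side view: the ring is spread, with its near arm at crop (600,390) and the tips in the eyes under the ears. The grip force of 15.8 N confirms the ring's load. Lowering now.

Request:
carry_out(
  commands=[
    [[0,0,0.04,0,0,0],[0,0,0.04,0,0,0],[0,0,0.04,0,0,0],[0,0,0.04,0,0,0],[0,0,0,0,0,0],[0,0,0,0,0,0]],
  ],
)

```text
clock: 10.03
position: [0.5532, -0.2254, 0.1304]
ee_rot: [0.899, -0.439, -0.0, 0.0]
ft_force: [-0.8, 0.9, -1.1]
grip_width: 0.475
grasp_force: 15.8
```

Request:
carry_out(
  commands=[
    [[0,0,0.025,0,0,0],[0,0,0.025,0,0,0],[0,0,0,0,0,0],[0,0,0,0,0,0]],
  ],
)

```text
clock: 10.37
position: [0.5533, -0.2255, 0.1285]
ee_rot: [0.899, -0.439, 0.0, 0.0]
ft_force: [0.4, -0.2, -1.2]
grip_width: 0.474
grasp_force: 15.8
```

Request:
carry_out(
  commands=[
    [[0,0,0.025,0,0,0],[0,0,0.025,0,0,0],[0,0,0,0,0,0],[0,0,0,0,0,0]],
  ],
)

```text
clock: 10.7
position: [0.5533, -0.2255, 0.1265]
ee_rot: [0.899, -0.439, -0.0, 0.0]
ft_force: [0.3, 0.0, -1.5]
grip_width: 0.474
grasp_force: 15.7
```

```bash
python3 - <<'E'
from h import *
print(get_obs()["ft_force"])
S=camera("side")[:,:,::-1].copy();us=proj("side",[.5428,-.2145,.065]);x2,y2=int(us[0]-50),int(us[1]-37)
V=cv2.resize(S[y2:y2+75,x2:x2+100],(800,600),interpolation=2)
y=np.radians(-52.4);u=np.array([np.cos(y),np.sin(y)]);v=np.array([-u[1],u[0]]);n=np.array([.5325,-.1991])
def pl(P,c):
    q=np.array([(proj("side",X)-[x2,y2]+.5)*8+[2,3] for X in P]);cv2.polylines(V,[q.astype(int)],False,c,1)
t=np.radians(np.linspace(60,300,40))
for z,c in((.050,(0,255,0)),(.057,(0,0,255)),(.063,(255,0,0))):
    pl([[*(n+.031*(np.cos(a)*u+np.sin(a)*v)),z] for a in t],c)
pl([[*(n+.0285*(np.cos(a)*u+np.sin(a)*v)),.05] for a in np.linspace(0,6.3,60)],(255,255,0))
cv2.imwrite("pics/c5.png",V)
E
```

```text
[ 0.33124824  0.00515619 -1.48580589]
```

View pics/c5.png

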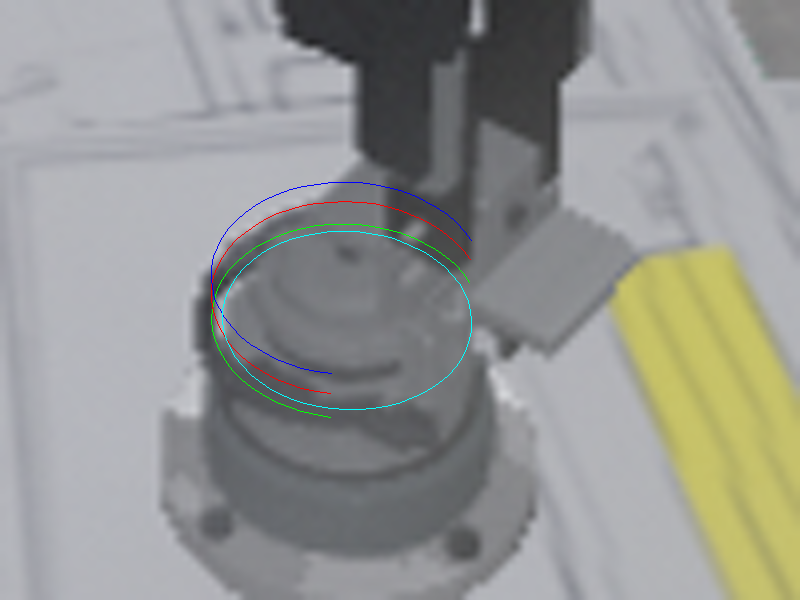

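The ring has passed the shaft end: its near arm is at (400,425), close to the collar overlay, and there's still no contact force. I'll go down in 1 mm steps until it touches.

Request:
carry_out(
  commands=[
    [[0,0,0.025,0,0,0],[0,0,0,0,0,0],[0,0,0,0,0,0]],
  ],
)

```text
clock: 11.0
position: [0.5533, -0.2255, 0.1256]
ee_rot: [0.899, -0.439, 0.0, 0.0]
ft_force: [0.2, 0.4, -1.7]
grip_width: 0.473
grasp_force: 15.8
```

Request:
carry_out(
  commands=[
    [[0,0,0.015,0,0,0],[0,0,0,0,0,0],[0,0,0,0,0,0]],
  ],
)

```text
clock: 11.25
position: [0.5534, -0.2255, 0.125]
ee_rot: [0.899, -0.439, 0.0, 0.0]
ft_force: [0.5, -0.9, -0.4]
grip_width: 0.472
grasp_force: 15.8
```

Request:
carry_out(
  commands=[
    [[0,0,0.015,0,0,0],[0,0,0,0,0,0],[0,0,0,0,0,0]],
  ],
)

```text
clock: 11.5
position: [0.5534, -0.2255, 0.1244]
ee_rot: [0.899, -0.439, 0.0, 0.0]
ft_force: [0.5, -0.5, 0.8]
grip_width: 0.474
grasp_force: 15.8
```

Request:
carry_out(
  commands=[
    [[0,0,0.015,0,0,0],[0,0,0,0,0,0],[0,0,0,0,0,0]],
  ],
)

```text
clock: 11.75
position: [0.5534, -0.2255, 0.1238]
ee_rot: [0.899, -0.439, 0.0, 0.0]
ft_force: [0.9, -0.5, 1.1]
grip_width: 0.475
grasp_force: 15.7
```

Request:
carry_out(
  commands=[
    [[0,0,-0.01,0,0,0],[0,0,0.015,0,0,0],[0,0,0.015,0,0,0],[0,0,0.015,0,0,0],[0,0,0,0,0,0],[0,0,0,0,0,0],[0,0,0,0,0,0],[0,0,0,0,0,0]],
  ],
  hand=-0.25,
)

```text
clock: 12.42
position: [0.5532, -0.2255, 0.1223]
ee_rot: [0.899, -0.439, -0.0, 0.0]
ft_force: [-0.3, -0.2, -0.4]
grip_width: 0.625
grasp_force: 12.4
```

Request:
carry_out(
  commands=[
    [[0,0,0.01,0,0,0],[0,0,0.01,0,0,0],[0,0,0,0,0,0],[0,0,0,0,0,0],[0,0,0,0,0,0],[0,0,0,0,0,0],[0,0,0,0,0,0]],
  ],
  hand=-0.56,
)

```text
clock: 13.0
position: [0.5533, -0.2255, 0.1215]
ee_rot: [0.899, -0.439, 0.0, 0.0]
ft_force: [0.3, 0.1, -1.1]
grip_width: 0.78
grasp_force: 8.2
```

Request:
carry_out(
  commands=[
    [[0,0,-0.05,0,0,0],[0,0,-0.1,0,0,0],[0,0,-0.2,0,0,0],[0,0,-0.4,0,0,0],[0,0,-0.5,0,0,0],[0,0,-0.5,0,0,0],[0,0,0,0,0,0],[0,0,0,0,0,0]],
  ],
)

```text
clock: 13.67
position: [0.5541, -0.2257, 0.1932]
ee_rot: [0.899, -0.439, 0.002, -0.0]
ft_force: [-0.4, 0.2, -1.2]
grip_width: 0.78
grasp_force: 8.2
```

```bash
python3 - <<'E'
from h import *
o=get_obs();print(o["position"],o["grip_width"],o["joint_pos"][6])
S=camera("side")[:,:,::-1].copy();us=proj("side",[.5428,-.2145,.075]);x2,y2=int(us[0]-33),int(us[1]-50)
T=camera("top")[:,:,::-1].copy();ut=proj("top",[.5428,-.2145,.06]);a,b=int(ut[0]-33),int(ut[1]-50);print(x2,y2,a,b)
cv2.imwrite("pics/c6.png",np.hstack([cv2.resize(T[b:b+100,a:a+67],(400,600),interpolation=2),cv2.resize(S[y2:y2+100,x2:x2+67],(400,600),interpolation=2)]))
E
```

```text
[ 0.55408818 -0.22566229  0.1932217 ] 0.7803903223051769 -2.2291970681600373
258 233 327 152
```

View pics/c6.png

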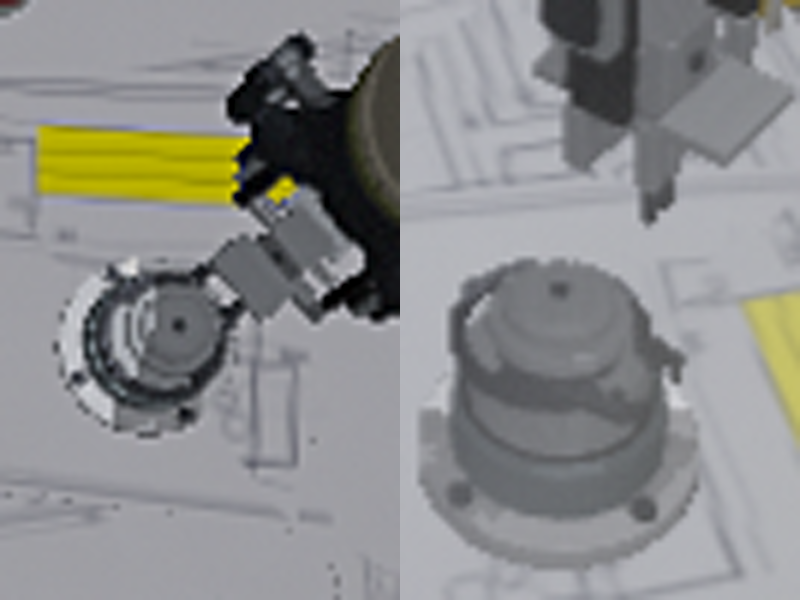

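Side view: tips are clear of the ring. The ring is round the groove below the shaft end: left edge at crop (453,320), back top edge near (515,263), near-arm lower edge near (520,395), eye tip at (683,368), nose hole at (560,288). I've used all 10 views, so I'll check the tilt numerically.

```bash
python3 - <<'E'
from h import *
P0=camera_params("side")
C=lambda X:((proj("side",X,P0)-[258,233]+.5)*[5.97,6])+[400,0]
n=np.array([.5325,-.1991]);b=np.array([560,288])-C([*n,.071]);print("bias",b)
y=np.radians(-52.4);u=np.array([np.cos(y),np.sin(y),0]);v=np.array([-u[1],u[0],0])
def ring(zb,ze):
    # underside height at back (x=-.032) and at eyes (+.033)
    Q=[]
    for a in np.linspace(0,2*np.pi,181):
        for h in(0,.004):
            x=.031*np.cos(a);z=zb+(ze-zb)*(x+.032)/.065+h
            Q.append(C(np.r_[n,0]+u*x+v*.031*np.sin(a)+np.array([0,0,z]))+b)
    Q=np.array(Q);return "left %.0f at y %.0f"%tuple(Q[Q[:,0].argmin()]),"low at x520: %.0f"%Q[abs(Q[:,0]-520)<3][:,1].max(),"top at x515: %.0f"%Q[abs(Q[:,0]-515)<3][:,1].min(),"eye end",[(C(np.r_[n,0]+u*.0373+v*s*.00625+np.array([0,0,ze+.004]))+b).round() for s in(1,-1)]
for zz in((.05,.05),(.055,.055),(.06,.05),(.063,.05),(.05,.055),(.063,.063)):print(zz,*ring(*zz))
# ascii dark map of side crop
S=cv2.cvtColor(camera("side"),cv2.COLOR_RGB2GRAY)
print("x from 262, y from 272")
for r in range(272,308):print(r,"".join(" .:-=+*#%@"[9-min(9,int(k)//20)] for k in S[r,262:310]))
E
```

```text
bias [3.30941794 1.90425645]
(0.05, 0.05) left 458 at y 329 low at x520: 409 top at x515: 266 eye end [array([672., 374.]), array([648., 398.])]
(0.055, 0.055) left 458 at y 317 low at x520: 397 top at x515: 254 eye end [array([673., 362.]), array([649., 386.])]
(0.06, 0.05) left 458 at y 308 low at x520: 400 top at x515: 243 eye end [array([672., 374.]), array([648., 398.])]
(0.063, 0.05) left 458 at y 301 low at x520: 397 top at x515: 236 eye end [array([672., 374.]), array([648., 398.])]
(0.05, 0.055) left 458 at y 328 low at x520: 402 top at x515: 265 eye end [array([673., 362.]), array([649., 386.])]
(0.063, 0.063) left 458 at y 297 low at x520: 377 top at x515: 234 eye end [array([674., 342.]), array([649., 366.])]
x from 262, y from 272
272                         .   .  .    .... ... ...
273                             ............ .. .. .
274                          .. .  ..  .. .... .. ..
275                             .  .................
276                :---..:--.:.    .................
277             :--====----------.. ........:.......
278           :-=+===----=--
[... 861 characters left out ...]
=++:=+.....
295    ..-++++++++++++====--=====+==-----===:=+.....
296   . .-++++++++++++++++++++++==------==== -+.....
297     .=+=+++++++++++++++++++++=--=--===+=. ......
298  .  :=++==++++++++++++++++++++==+=====+=:   ....
299 .   :=++====+++++++++++++++++++++=====+=:   ....
300     :=++======+++++++++++++++++++++++++=-    ...
301 ::: -==+=============+++====+++++++++++==:..:...
302 ---:===++====-====--====---===++++++++===::::...
303 ----====++======--------------===+=+++===:::::..
304 ----=+===++===-----------------====++====:::::..
305 ----=+===+++==------------------=-=+=====-::::. 
306 -----=+====++==-----------------=++======--:::. 
307 :----========++=--------------=+++====++=-----..
```

The ring's back-top edge (about 264 against a predicted 266) and the eye tip's lower edge (about 381 against 381) both match z = 50 mm and level, so it's seated. Carrying the pliers back.

Request:
carry_out(
  commands=[
    [[0,0,0,0,0,-0.94],[0,0,0,0,0,-0.94],[0,0,0,0,0,-0.94],[0,0,0,0,0,-0.94],[0,0,0,0,0,-0.94],[0,0,0,0,0,-0.94],[0,0,0,0,0,-0.94],[0,0,0,0,0,-0.94],[0,0,0,0,0,-0.94],[0,0,0,0,0,-0.94],[0,0,0,0,0,-0.94],[0,0,0,0,0,-0.94],[0,0,0,0,0,-0.94],[0,0,0,0,0,-0.94],[0,0,0,0,0,0],[0,0,0,0,0,0]],
  ],
)

```text
clock: 15.15
position: [0.5529, -0.2254, 0.1907]
ee_rot: [0.973, 0.231, -0.0, -0.0]
ft_force: [0.2, -0.4, -1.5]
grip_width: 0.783
grasp_force: 8.2
```

Request:
carry_out(
  commands=[
    [[0.208,-0.43,0,0,0,0],[0.416,-0.86,0,0,0,0],[0.416,-0.86,0,0,0,0],[0.416,-0.86,0,0,0,0],[0.416,-0.86,0,0,0,0],[0.416,-0.86,0,0,0,0],[0.416,-0.86,0,0,0,0],[0.416,-0.86,0,0,0,0],[0.416,-0.86,0,0,0,0],[0.416,-0.86,0,0,0,0],[0.208,-0.43,0,0,0,0],[0,0,0,0,0,0],[0,0,0,0,0,0],[0,0,0,0,0,0]],
  ],
)

```text
clock: 16.32
position: [0.5461, 0.1558, 0.1911]
ee_rot: [0.973, 0.231, -0.0, 0.0]
ft_force: [0.7, -0.1, -2.1]
grip_width: 0.776
grasp_force: 8.2
```

```bash
python3 - <<'E'
from h import *
from scipy.spatial.transform import Rotation as Ro
o=get_obs();A=Ro.from_quat(o["ee_rot"]).as_matrix();print(o["position"],np.degrees(np.arctan2(A[1,0],A[0,0])),A[:,2])
print(A.T@(np.array([.5459,.1574,.0874])-o["position"])/.04)
# dark/edge rows of ears in wrist view vs w3 (same hold): phase correlation
p,I3,_=pickle.load(open("w3.pkl","rb"));I=camera("wrist")[:,:,::-1].copy()
g=lambda i:cv2.cvtColor(i,cv2.COLOR_BGR2GRAY)
for (x,y,w,h) in((228,170,52,50),(180,200,150,60)):
    r=cv2.matchTemplate(g(I)[y-15:y+h+15,x-15:x+w+15],g(I3)[y:y+h,x:x+w],cv2.TM_CCOEFF_NORMED);_,m,_,l=cv2.minMaxLoc(r);print(m,np.array(l)-15)
E
```

```text
[0.54607194 0.15577801 0.19112973] 26.752643915574374 [-4.33110201e-04 -7.07213005e-04 -9.99999656e-01]
[ 0.01624304 -0.03927622  2.59321552]
0.8018617033958435 [1 0]
0.8977153897285461 [0 0]
```

Request:
carry_out(
  commands=[
    [[0.016,-0.039,0,0,0,0],[0,0,0.3,0,0,0],[0,0,0.4,0,0,0],[0,0,0.4,0,0,0],[0,0,0.4,0,0,0],[0,0,0.4,0,0,0],[0,0,0.3,0,0,0],[0,0,0.2,0,0,0],[0,0,0.1,0,0,0],[0,0,0,0,0,0],[0,0,0,0,0,0],[0,0,0,0,0,0]],
  ],
)

```text
clock: 17.37
position: [0.5461, 0.1582, 0.092]
ee_rot: [0.973, 0.233, 0.0, 0.0]
ft_force: [0.4, 0.5, -1.7]
grip_width: 0.781
grasp_force: 8.2
```

Request:
carry_out(
  commands=[
    [[0,0,0.04,0,0,0],[0,0,0.03,0,0,0],[0,0,0,0,0,0],[0,0,0,0,0,0],[0,0,0,0,0,0]],
  ],
)

```text
clock: 17.78
position: [0.5469, 0.1588, 0.0898]
ee_rot: [0.973, 0.233, 0.001, -0.0]
ft_force: [2.0, 0.2, 6.4]
grip_width: 0.776
grasp_force: 8.2
```

```bash
python3 - <<'E'
from h import *
O=cv2.imread("pics/side0.png",0);N=cv2.resize(cv2.cvtColor(camera("side"),cv2.COLOR_RGB2GRAY),(800,600),interpolation=cv2.INTER_CUBIC)
P=camera_params("side")
c=np.array([.5450,.1553]);y=np.radians(27);u=np.array([np.cos(y),np.sin(y)])
print("1mm z ->",(proj("s",[*c,.061],P)-proj("s",[*c,.060],P))/.64)
for s in(-1,1):print("ear",s,proj("s",[*(c+s*u*.025),.06],P)/.64)
print("now/orig around the near ear, x from 366,y from 286 step2")
f=lambda I:[ "".join(" .:-=+*#%@"[9-min(9,int(k)//26)] for k in I[r,362:432:1]) for r in range(284,322,2)]
for a,b in zip(f(O),f(N)):print(a,"|",b)
E
```

```text
1mm z -> [-0.01784633 -0.52385819]
ear -1 [380.26689548 301.32526049]
ear 1 [403.87391906 291.26335958]
now/orig around the near ear, x from 366,y from 286 step2
++++++=====--:=*%%%%%%*=-:::::---::-=*#%%%%%%%%#*=-------------------- | +==+++====--::=*#%##*****+++++++++++*###****###*+=--------------------
+++++++++++++=-=+#%%#*++==-:::::::::-+#%%%%%%%%%*=------------=------- | ++===++=++=+==--====+++*****++++++++*#%%#***##%+----------------------
++++++++++++++==+*+++**+*+++=------=+#%%%%%%%%%#*=---------------=---= | =======+==++++==++=++*********+++*++*#%%%%%%%%%*---------------------=
+++++++++++++++++++++*******+++=+++=+*#%%%%%%%%*+=---------------==+== | ==++++++++++++=++==+****###****+++**#%%%%%%%%%%*==----------------=+==
+++++++++++++++++++++****##***++**++*##%%%%%%%%#+-------------======== | ++++++++++++++===---=+++*******+*+**#%%%%%%%%%%*===+===-:-----========
++++++++++++++=====-==+*******+++++**##%%%%%%%%#+--=+++===--=++++++=== | ++++++++++==----------=++******+++++*#%%%%%%%%%#++++***++=--==+++=====
+++++++++====--=---::::-=+****+++++++*#%%%%%%%%%#++++++***++++++++++++ | +
[... 1097 characters left out ...]
****+***********+**********************=----------- | -----=+***************************************************=-----------
-----=+****************************++*********************=----------- | -----=+***************************************************=-----------
-----=+***************************************************=----------- | -----=+***************************************************=-----------
-----=+***************************************************+==--------- | ---:-=+****************************************************+=---------
----==+***************************************************++***=------ | -----=+******************************************************#*+------
```

The pliers touched down about 2–3 mm too high, so an ear is probably on a lip. The TCP is also about 2 mm off the measured stand centre. I'll lift, correct and set down again.

Request:
carry_out(
  commands=[
    [[0,0,-0.2,0,0,0],[0,0,-0.1,0,0,0],[-0.03,0.038,0,0,0,0],[0,0,0,0,0,0],[0,0,0,0,0,0],[0,0,0,0,0,0]],
  ],
)

```text
clock: 18.33
position: [0.5452, 0.1562, 0.1004]
ee_rot: [0.973, 0.233, -0.0, 0.0]
ft_force: [1.4, 0.2, -0.9]
grip_width: 0.781
grasp_force: 8.2
```

```bash
python3 - <<'E'
from h import *
from scipy.spatial.transform import Rotation as Ro
o=get_obs();A=Ro.from_quat(o["ee_rot"]).as_matrix();P=o["position"];p=camera_params("wrist");I=camera("wrist")[:,:,::-1].copy()
pickle.dump((p,I,o),open("w7.pkl","wb"));print(P,np.degrees(np.arctan2(A[1,0],A[0,0])))
c=np.array([.5450,.1550]);y=np.radians(27);u=np.array([np.cos(y),np.sin(y)]);v=np.array([-u[1],u[0]])
L=lambda a,b,z:proj("w",[*(c+u*a+v*b),z],p).round(1)
E=lambda a,b:proj("w",P+A@[a-.0014,b+.0007,.0754-.048],p).round(1)
print("lip outer",[L(a,b,.062) for a,b in((.038,-.024),(.038,.024),(-.038,.024),(-.038,-.024))])
print("base",[L(a,b,0.008) for a,b in((.048,-.033),(.048,.033))])
print("ears",[E(a,b) for a,b in((.032,.018),(.032,-.018),(-.032,-.018),(-.032,.018))])
g=cv2.cvtColor(I,cv2.COLOR_BGR2GRAY);s=I[:,:,2].astype(int)-I[:,:,0]
x0,y0=[int(k) for k in L(.048,0,.03)-[62,12]]
print("origin",x0,y0," o=orange, else grey level")
for r in range(y0,y0+64):print(r,"".join("o" if s[r,k]>25 else " .:-=+*#%@"[9-min(9,int(g[r,k])//26)] for k in range(x0,x0+124)))
E
```

```text
[0.54523472 0.15616343 0.10036137] 26.896376374209385
lip outer [array([296.3, 156.4]), array([215.8, 156.5]), array([219.6, 270.9]), array([292.3, 270.8])]
base [array([298.9, 132.4]), array([211.8, 132.6])]
ears [array([287.6, 171.1]), array([224.2, 171.1]), array([226.7, 272.2]), array([284.6, 272.2])]
origin 193 123  o=orange, else grey level
123 ::::::::::---===---:-----------:::::::::::::::::::::::::::::::::::::::::::::::::::::::::::::::::::::::::::::::::::::::::::--
124 ::::::::::---===--:------------:::::::::::::::::::::::::::::::::::::::::::::::::::::::::::::::::::::::::::::::::::::::::::--
125 ::::::::::--===---:-----------:::::::::::::::::::::::::::::::::::::::::::::::::::::::::::::::::::::::::::::::::::::::::::---
126 :::::::::---===---------------:::::::::::::::::::::::::::::::::::::::::::::::::::::::::::::::::::::::::::::::::::::::::::---
127 ::::::::---===-------=-----:::::::::::::::::::::::::::::::::::::::::::::::::::::::::::::::::::::::::::::::::::::::::::::---=
128 ::::::::---===------===---:-::::::::::::::::::::::::::::::::::::::::::::::::::::::::::::::::::::::::::
[... 6804 characters left out ...]
======================+oooooooooo**=------------====+++
182 ::::::::::::::::::::-+**oooo*+++++++++++++++++++++++++++++=================================+oooooooooo**=------------===++++
183 ::::::::::::::::::::-+**oooo*+++++++++++++++++++++++++++++++===============================+oooooooooo**=------------====+++
184 ::::::::::::::::::::-+**oooo*+++++++++++++++++++++++++++++++++=============================+oooooooooo**=-------------====++
185 ::::::::::::::::::::-+**oooo*+++++++++++++++++++++++++++++++++=============================+oooooooooo**=--------------=====
186 ::::::::::::::::::::-+**oooo*+++++++++++++++++++++++++++++++++=============================+oooooooooo**---------------=====
```

```bash
python3 - <<'E'
from h import *
from scipy.spatial.transform import Rotation as Ro
p,I,o=pickle.load(open("w7.pkl","rb"));A=Ro.from_quat(o["ee_rot"]).as_matrix();P=np.array(o["position"])
W=lambda c,r,z:A.T@(ray("w",(c,r),z,p)-P)*1000
s=I[:,:,2].astype(int)-I[:,:,0]
for dz in(0,.0027):
    z=P[2]-.0754-dz+.048
    print("ear",W(221.5,173.7,z),W(283.8,173.7,z))
for r in(157,158.5):print("lip",W(214.8,r,.062),W(294.8,r,.062))
# near side: orange rows below
for c in(216,218,290,292):
    r=np.where(s[:,c]>25)[0];print(c,r.min(),r.max())
g=cv2.cvtColor(I,cv2.COLOR_BGR2GRAY)
for k in(225,280):print(k,[("o" if s[r,k]>25 else "")+str(g[r,k]) for r in range(245,300)])
E
```

```text
ear [ 29.09649749 -18.84957864  27.38120372] [29.09536949 16.58814444 27.38086834]
ear [ 28.53105485 -19.13264974  30.08157584] [28.52990907 16.86389289 30.08123518]
lip [ 36.96685756 -23.72490167  38.33748936] [36.96282575 24.0035054  38.33703931]
lip [ 36.06562359 -23.75414488  38.33807755] [36.06180966 24.03543984 38.33762678]
216 158 324
218 157 324
290 152 269
292 155 269
225 ['118', '158', '193', '216', '219', '217', '215', '215', '213', '214', '207', '204', '200', '199', '200', '197', '197', '196', '202', '200', '197', '198', '195', '194', '193', '193', '189', '188', '186', '184', '184', '185', '184', '170', '158', '161', '169', '175', '176', '178', '176', '174', '173', '169', '172', '175', '182', '184', '184', '186', '185', '183', '186', '184', '184']
280 ['96', '107', '114', '115', '118', '114', '115', '114', '119', '132', '139', '141', '136', '133', '136', '134', '134', '135', '137', '137', '136', '137', '137', '136', '133', '135', '134', '135', '130', '131', '131', '134', '134', '134', '152', '166', '155', '147', '138', '138', '140', '143', '145', '145', '142', '140', '147', '159', '173', '181', '180', '179', '174', '161', '153']
```

The plier ears sit about 2.8 mm back in tool x and 1.3 mm off in tool y from the lips' centre, and about 2.7 mm low in the grip. I'll correct that and lower.

Request:
carry_out(
  commands=[
    [[0.065,0.032,0,0,0,0],[0,0,0,0,0,0],[0,0,0,0,0,0],[0,0,0.1,0,0,0],[0,0,0.08,0,0,0],[0,0,0.04,0,0,0],[0,0,0,0,0,0],[0,0,0,0,0,0],[0,0,0,0,0,0]],
  ],
)

```text
clock: 19.13
position: [0.5484, 0.1565, 0.0919]
ee_rot: [0.973, 0.233, 0.0, 0.0]
ft_force: [1.3, 0.1, -1.1]
grip_width: 0.782
grasp_force: 8.2
```

```bash
python3 - <<'E'
from h import *
from scipy.spatial.transform import Rotation as Ro
o=get_obs();A=Ro.from_quat(o["ee_rot"]).as_matrix();P=np.array(o["position"]);p=camera_params("wrist");I=camera("wrist")[:,:,::-1].copy()
print(P,o["ft_force"],A[:,2])
g=cv2.cvtColor(I,cv2.COLOR_BGR2GRAY);s=I[:,:,2].astype(int)-I[:,:,0]
for r in list(range(140,184,2)):print(r,"".join("o" if s[r,k]>25 else " .:-=+*#%@"[9-min(9,int(g[r,k])//26)] for k in range(200,310)))
for r in list(range(255,300,2)):print(r,"".join("o" if s[r,k]>25 else " .:-=+*#%@"[9-min(9,int(g[r,k])//26)] for k in range(200,310)))
E
```

```text
[0.54841638 0.15645195 0.09193706] [ 1.32708682  0.10558355 -1.12464099] [ 9.22233326e-05 -1.20905301e-05 -9.99999996e-01]
140 -------===+=+=================================++++++++**+*++*+++++++*++++++*+++++++++*****++++++*+-:::::::----
142 ------==++==---==++++=-----------------------=+++++++++++++++++++++++++++++++++++++**#####**++++++--::::------
144 -----======---=+*++++++=-----------------=----=++++++++++++++++++++++++++++++++++++*#######*++++**-::::-------
146 :---===--====-=+***++++=-------===++++==++++==++++++++++++++++++++++++++++++++++++**######**++++**-:::--------
148 ---===---===---=++++++=----=++++++++++++++++++++++++++++++++++++++++++++++++++++++++******++++++**-::---------
150 --===----====--=======----=++*+++++*+++++++++++++++++*+++++**+*++**++++*++++++++++++*+++++++++++**------------
152 -===---:-=============++++**********************************************o****o***o*o***+++++++++**=-----------
154 ====--:::===-=======+**o*oo*ooo#ooooooo#ooooooooooooooooooooooooooooooo#ooooooooooooooo**+++++++**=----------:
156 ==----:::+*+======+***#o####ooo*ooooooooooooooooooooo
[... 3497 characters left out ...]
----------
289 ::-----------::::--------================------:-----::::::::::::::::::-----------------------==--=======-----
291 ::::-------------:-------------==============------::::::::::::::::::---------============-=====--==========-=
293 :-:::-::---------------------------===============----:::::::::::::-----=-----=====-----===================---
295 ::::::::::::--------------------------========+++++===-----:::::::------------======---------====-------------
297 ::::::::::::::::-:----------------------==========+++++====---------:----------=====-----=-----------:::------
299 :::--:::::::::::::::-:-------------========----=========++++====-----:-----=--======---------:::::::::::::::::
```

Request:
carry_out(
  commands=[
    [[-0.03,0.03,-0.06,0,0,0],[0,0,0,0,0,-0.17],[0,0,0,0,0.38,0],[0,0,0,0,0,0],[0,0,0,0,0,0],[0,0,0,0,0,0]],
  ],
)

```text
clock: 19.68
position: [0.5479, 0.1546, 0.0945]
ee_rot: [0.97, 0.241, 0.019, -0.005]
ft_force: [-0.4, 0.4, -2.2]
grip_width: 0.776
grasp_force: 8.2
```

```bash
python3 - <<'E'
from h import *
from scipy.spatial.transform import Rotation as Ro
o=get_obs();A=Ro.from_quat(o["ee_rot"]).as_matrix();P=np.array(o["position"]);p=camera_params("wrist");I=camera("wrist")[:,:,::-1].copy()
print(P,o["ft_force"],A[:,2].round(4),np.degrees(np.arctan2(A[1,0],A[0,0])))
g=cv2.cvtColor(I,cv2.COLOR_BGR2GRAY);s=I[:,:,2].astype(int)-I[:,:,0]
for r in list(range(156,186,2))+list(range(255,300,2)):print(r,"".join("o" if s[r,k]>25 else " .:-=+*#%@"[9-min(9,int(g[r,k])//26)] for k in range(200,310)))
# side: ear tilt check rows
S=camera("side");g=cv2.cvtColor(S,cv2.COLOR_RGB2GRAY);s=S[:,:,0].astype(int)-S[:,:,2]
for r in range(176,206):print(r,"".join("o" if s[r,k]>25 else " .:-=+*#%@"[9-min(9,int(g[r,k])//26)] for k in range(228,285)))
E
```

```text
[0.54793273 0.15461737 0.0944883 ] [-0.37478076  0.39703642 -2.15536748] [ 0.0347  0.018  -0.9992] 27.924543579240773
156 ===--:::-==========+*#####*#o*o#o***##o##o##ooooooooooo**oo#ooooo***oooooooooooooooo***+++++++**=------------:
158 ==---:::-========+*#######o##ooo#ooooooooo##*#oooo#ooooooo#oooooooooooooooo*oooooooooo***+++++**=-=-------::::
160 =---::::-======+*#ooo#oo##oo#oooooooooo*oooo*oooo*oooooooooooooooooooooo#ooooo#ooooooooo***+++*+===--------:::
162 ----::::-====+*ooooooooooooooooooooooooooooooooooooooooooooooooooooooooooooooooooooooooooo**+**+===-----::::::
164 --::-:::-===ooooooooooooooooooooooooooooooooooooooooooooooooooooooooooooooooooooooooooooooooo*+===--------::::
166 -:-:-:::-++oooooooooooooooooooooooooooooooooooooooooooooooooooooooooooooooooooooooooooooooooo**=-------------:
168 ::::::::-+*oooooooooooooooooooooooooooooooooooooooooooooooooooooooooooooooooooooooooooooooooo++=--:-----------
170 ::-:::::-+*oooooooooooooooooooooooooooooooooooooooooooooooooooooooooooooooooooooooooooooooooo*+--:::::--------
172 ::::-:::-+*ooooooooooooooooooooooooooooooooooooooooooooooo
[... 4547 characters left out ...]
oo----------------
195 +++++++ooooooooooooooo**oo***+***oooooooo=---------------
196 +++++++oooooooooooooooooo*****+**oooooooo----------------
197 ++++++++ooooooooooooooooo*******ooooooooo=---------------
198 =------+ooooooooooooooooo***ooooooooooooo----------------
199 -------+ooooooooooooooooo*+*ooooooooooooo----------------
200 -------+ooooooooooooooooo**oooooooooooooo----------------
201 -------+ooooooooooooooooo**oooooooooooooo----------------
202 -------+oooooooooooooooooo*oooooooooooooo----------------
203 -------+oooooooooooooooooo*oooooooooooooo+---------------
204 -------=oooooooooooooooooo**ooooooooooooo*++-------------
205 ------=+oooooooooooooooooo***oooooooooooo**#+------------
```

```bash
python3 - <<'E'
from h import *
p=camera_params("wrist");y=np.radians(27.9);u=np.array([np.cos(y),np.sin(y)]);v=np.array([u[1],-u[0]])
f=lambda c,r,z:(lambda X:(X[:2]@u*1000,X[:2]@v*1000))(ray("w",(c,r),z,p))
F,N=f(252,164.8,.062),f(252,281.8,.062);print("lip",F[0],N[0],F[0]-N[0],"c",(F[0]+N[0])/2)
for z in(.06,.064,.068,.072):
    a,b=f(252,173.5,z),f(252,278.2,z);w=f(284,178,z)[1]-f(221,178,z)[1]
    print(z,"ear",a[0],b[0],a[0]-b[0],"c",(a[0]+b[0])/2,"w",w)
for za,zb in((.066,.066),(.062,.070),(.064,.068),(.068,.064)):
    a,b=f(252,173.5,za),f(252,278.2,zb);print(za,zb,np.hypot(a[0]-b[0],(za-zb)*1e3),(a[0]+b[0])/2)
E
```

```text
lip 591.2480605914998 515.938040060143 75.31002053135683 c 553.5930503258214
0.06 ear 585.7555738523045 517.3707233875981 68.38485046470635 c 551.5631486199513 w 37.660210577458486
0.064 ear 586.4271815807975 519.5557925977054 66.87138898309217 c 552.9914870892515 w 36.826732435572794
0.068 ear 587.0987893092905 521.7408618078123 65.35792750147823 c 554.4198255585513 w 35.993254293687045
0.072 ear 587.7703970377836 523.9259310179194 63.84446601986417 c 555.8481640278515 w 35.15977615180135
0.066 0.066 66.11465824228526 553.7056563239014
0.062 0.07 63.76183967403528 554.4623870647085
0.064 0.068 64.80987552659629 554.084021694305
0.068 0.064 67.66133611436595 553.3272909534979
```

Request:
carry_out(
  commands=[
    [[0,0,0.04,0,0,0],[0,0,0.04,0,0,0],[0,0,0.03,0,0,0],[0,0,0,0,0,0],[0,0,0,0,0,0]],
  ],
)

```text
clock: 20.2
position: [0.548, 0.1549, 0.0897]
ee_rot: [0.97, 0.241, 0.019, -0.005]
ft_force: [0.3, -0.4, -1.4]
grip_width: 0.778
grasp_force: 8.2
```

Request:
carry_out(
  commands=[
    [[0,0,0.03,0,0,0],[0,0,0,0,0,0],[0,0,0,0,0,0],[0,0,0,0,0,0]],
  ],
)

```text
clock: 20.53
position: [0.5481, 0.1549, 0.0887]
ee_rot: [0.97, 0.241, 0.019, -0.005]
ft_force: [0.3, 0.2, -1.5]
grip_width: 0.783
grasp_force: 8.2
```

Already lower than the earlier contact height with no force, so the ears are inside the lips.

Request:
carry_out(
  commands=[
    [[0,0,0.025,0,0,0],[0,0,0,0,0,0],[0,0,0,0,0,0],[0,0,0,0,0,0]],
  ],
)

```text
clock: 20.87
position: [0.5481, 0.1549, 0.0877]
ee_rot: [0.97, 0.241, 0.019, -0.005]
ft_force: [0.4, -0.0, -1.0]
grip_width: 0.784
grasp_force: 8.2
```

Request:
carry_out(
  commands=[
    [[0,0,0.025,0,0,0],[0,0,0,0,0,0],[0,0,0,0,0,0],[0,0,0,0,0,0]],
  ],
)

```text
clock: 21.2
position: [0.5482, 0.1549, 0.0868]
ee_rot: [0.97, 0.241, 0.019, -0.005]
ft_force: [-0.3, 0.8, 0.0]
grip_width: 0.778
grasp_force: 8.2
```

Request:
carry_out(
  commands=[
    [[0,0,0.025,0,0,0],[0,0,0,0,0,0],[0,0,0,0,0,0],[0,0,0,0,0,0]],
  ],
)

```text
clock: 21.53
position: [0.5482, 0.1549, 0.0862]
ee_rot: [0.97, 0.241, 0.019, -0.005]
ft_force: [-3.1, -1.9, 5.4]
grip_width: 0.782
grasp_force: 8.2
```

Request:
carry_out(
  commands=[
    [[0,0,0.02,0,0,0],[0,0,0,0,0,0],[0,0,0,0,0,0],[0,0,0,0,0,0]],
  ],
)

```text
clock: 21.87
position: [0.5484, 0.1549, 0.0856]
ee_rot: [0.97, 0.241, 0.019, -0.004]
ft_force: [-4.4, -1.8, 8.3]
grip_width: 0.785
grasp_force: 8.2
```

Request:
carry_out(
  commands=[
    [[0,0,0,0,0,0],[0,0,0,0,0,0],[0,0,0,0,0,0],[0,0,0,0,0,0],[0,0,0,0,0,0],[0,0,0,0,0,0],[0,0,0,0,0,0]],
  ],
  hand=-1,
)

```text
clock: 22.45
position: [0.5482, 0.155, 0.0849]
ee_rot: [0.97, 0.241, 0.019, -0.005]
ft_force: [-0.0, -0.6, -0.1]
grip_width: 1.0
grasp_force: 0.0
```

Request:
carry_out(
  commands=[
    [[0,0,-0.3,0,0,0],[0,0,-0.5,0,0,0],[0,0,-0.5,0,0,0],[0,0,-0.5,0,0,0],[0,0,-0.5,0,0,0],[0,0,-0.5,0,0,0],[-0.5,0,0,0,0,0],[-0.5,0,0,0,0,0],[0,0,0,0,-0.38,0],[0,0,0,0,0,0],[0,0,0,0,0,0],[0,0,0,0,0,0]],
  ],
)

```text
clock: 23.45
position: [0.5094, 0.1347, 0.1957]
ee_rot: [0.97, 0.242, 0.001, -0.0]
ft_force: [-0.2, -0.1, -0.4]
grip_width: 0.999
grasp_force: 0.0
```

```bash
python3 - <<'E'
from h import *
from scipy.spatial.transform import Rotation as Ro
o=get_obs();p=camera_params("wrist");I=camera("wrist")[:,:,::-1].copy();pickle.dump((p,I,o),open("w8.pkl","wb"))
print(o["position"],o["ft_force"])
g=cv2.cvtColor(I,cv2.COLOR_BGR2GRAY);s=I[:,:,2].astype(int)-I[:,:,0]
x0,y0=[int(k) for k in proj("w",[.545,.155,.06],p)];print(x0,y0)
for r in range(max(0,y0-56),min(384,y0+64),2):print(r,"".join("o" if s[r,k]>25 else " .:-=+*#%@"[9-min(9,int(g[r,k])//26)] for k in range(x0-62,x0+62)))
E
```

```text
[0.50943051 0.13467333 0.19565449] [-0.22701051 -0.09688165 -0.40585993]
252 136
80 ++++++++++++++=----------====---====-------------------------------------------------------------------------====-----------
82 ++++++++++++++----------====---====-------------------------------------------------------------------------====------------
84 +++++++++++++---------=====---================================================================-------------====-------------
86 +++++++++++=---------=====---=========++=========================================++***********+=----------====--------------
88 ++++++++++=--------======---=====--=+++*+=------=--=----=--==---=================+++**###**+**+=---------====-------------==
90 +++++++++=--------======---======--=++**++=----===++==++==++===+++*+++++++++++++++***#####**+*+=-------====--------------===
92 ++++++++=-------======----====-==--=ooooooooooooooooooooooooooooooooooooooooo++++++++oooo******=-----====---------------====
94 +++++++=-------======----====--==-=oooooooooooooooooooooooooooooooooooooooooooooooooooooooo****=---=====---------------=
[... 6010 characters left out ...]
--===----===--------------------------============-----
190 ------------------===+====-------=-------===---------------------------=========--------------------------=------======-----
192 ----------------------===++===----------===-------------------------------===------------------------------=-------====-----
194 --------------------------=======-----====----------------------------------------------------------------======----==-----=
196 ------------------------------=====--==++=------------------------------------------------------------==--=======---------==
198 ---------------------------------============--------------------------------------------------------==-------==--------==--
```

```bash
python3 - <<'E'
from h import *
p,I,o=pickle.load(open("w8.pkl","rb"))
W=lambda x,y,z:ray("w",(x,y),z,p)
a=W(208.7,144.5,.13);b=W(297.3,144.5,.13);d=b-a;print("pads",(a+b)/2,np.linalg.norm(d),np.degrees(np.arctan2(d[1],d[0])))
e=[W(233,97.5,.060),W(274,97.5,.06),W(234.5,170.5,.06),W(272.5,170.5,.06)];print("ears",np.mean(e,0),np.linalg.norm(e[0]-e[2]),np.linalg.norm(e[0]-e[1]))
print(hand_in() if abs(((a+b)/2)[:2]-np.array([.5457,.1562])).max()<.004 else "check")
E
```

```text
pads [0.54557334 0.15496356 0.13      ] 0.06017862089694376 -62.05491163412907
ears [0.54631998 0.15488464 0.06      ] 0.0647140998000304 0.03573928423925615
the job is handed in; nothing more can be done
None
```

I handed the job in at about 23.5 s: by camera measurement the ring lies level on the collar in the groove, and the pliers stand tips down in their stand, about 1 mm off centre; the verdict was not shown to me.

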